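Make up the setting kit and the soldering kit

ROBOT

A 6-joint arm with a two-finger parallel gripper is mounted at the origin on a cart in front of the work surface, level with it; the furniture and walls round the work are solid. World frame = base frame: x ahead of the robot, y to its left, z up, the work surface at z = 0. Lengths are in m, angles in rad, forces in N, time in s.
With the tool pointing down it reaches from about 0.275 to 0.725 m from the base axis. Payload 15.9 kg.
Tool frame: the origin (TCP) lies at the very end of the fingers, on their centre line; the grasp point (between the pads) lies 19 mm behind it; z points along the fingers, y is the line along which they close (so a half turn about z gives the same grasp; the last joint's range is limited). The gripper opens to 85 mm and grips with 20 to 120 N. Pads are 22 mm wide; open, the fingers measure 114 mm over their backs; the gripper's body (76 mm by 85 mm) begins 54 mm behind the grasp point. The pads swing forward as they close: fully open they stand 13 mm farther back than shut.
Start: joints at [1.205, 0.213, -0.034, 1.323, 0, 1.571], TCP at [0.179, 0.467, 0.231] pointing down, gripper open.
Joint ranges: [-2.98, 2.98], [-0.74, 1.72], [-1.14, 1.35], [-2.1, 2.04], [-1.57, 1.44], [-3.14, 3.14]. Speed limits (rad/s): [1.89, 1.89, 2.39, 2.57, 3.14, 3.14].

INTERFACE

Orientations are given as a rotation vector (axis times angle).
In Python, from station import sensors, vision, ticket gives the robot as it stands.
- The arm moves only by the tool servo_tool, never from a script. Its arguments are lists of equal length, an entry for each row: "hand": the opening, from -1 (shut) to 1 (fully open); "offset": the shift along the tool's x, y, z in units of 0.25 m (1.0 is 0.25 m), a list of three; "spin": the turn about the tool's z in units of 90 degrees (1.0 is 90 degrees). A call has 1 to 20 rows; each row shifts and turns the commanded pose from where the row before left it, along the tool's axes as they then stand; what a row does not reach is not made up. A row lasts 1/12 s, in which the tool goes at most 41.7 mm and 7.16 degrees, less where a joint would pass 70% of its speed; a pose out of reach is approached as far as the arm can. A call with a number of a shift or a turn outside -1 to 1 is refused whole. A call with a gripper value outside its range is refused whole. The fingers move at their own pace and stop on an object; the grip force is fixed at half the most. Time passes only in rows, so rows that do not move let the fingers close. It gives the time, the measured TCP pose, the force, the opening and the grip force at its end, in the units of the state.
- sensors.sense(): the state, without advancing time (a new reading comes with each control period).
- vision.camera(name): name is "scene" or "top"; returns (picture, depth): 420x560x3 uint8, red, green, blue; 420x560 float32, m along the optical axis (not along the pixel's ray), 0 where there is no reading.
- vision.camera_model(name): a dict with "intrinsics" (3x3 intrinsics, pixels), "k1" (the pictures are not rectified: a ray, as slopes to the right and down, at radius r is drawn at 1 + k1 r^2 times it, then the intrinsics apply), "xyz" and "orientation" of the camera in the world. Camera axes: x right, y down, z forward; pixel columns grow to the right and rows downward; lengths in m; the calibration is good to about 2 mm. A picture is of the moment at which its call begins. camera_model takes no time and is no camera call.
- ticket.finish_job(): hands the job in; it is judged then, once.
The state is a dict: "t": time; "joints": joint angles; "qvel": joint speeds; "joint_efforts": joint torques, N m; "tool_pos": TCP position; "orientation": TCP orientation; "force": force on the tool from outside, world axes, zero at the start; "moment": the same for the moment, N m; "grip_width": finger opening in m; "gripper_force": force on a finger pad.
Only numpy, scipy, OpenCV 4.12 (cv2) and the standard library are available. Lean on these libraries where they do the work, as an engineer would, in place of code of your own. Each camera call takes 0.05 s, during which the arm holds its last target. There are 200 camera calls.

TASK

Make up the setting kit in the three-bay tray: the black loupe in the bay next to the tray's brass grip bar, the beeswax puck in the middle bay, the brass ring in the bay farthest from the bar. Make up the soldering kit in the two-bay tray: the coil of solder in the bay next to its brass grip bar, the small screw-capped jar in the other bay. Set each thing down the right way up, flat on the floor of its own bay, and leave the pot of cotton pellets standing where it is.

Things in the scene. Friction and masses are not known exactly. Their poses are not given: they have to be found in the camera images.
- loupe: Black watchmaker's loupe, a cup-like round eyepiece open at the top, standing on the bench: 34 mm across at its upper rim, 26 mm high, solid to the fingers. Origin: centre of its underside; z up along its axis.
- wax_puck: Round brown puck of beeswax, 43 mm across, 13 mm high (a flat pale wooden plug let into the bench near its front edge is not it). Origin: centre of its underside; z up.
- ring: Unfinished brass ring lying flat, 24 mm outside diameter, 5 mm high, open in the middle. Origin: centre of its underside; z up.
- coil: Flat ring-shaped coil of silvery solder wire lying flat, rigid, 44 mm outside diameter, 8 mm high, hole in the middle. Origin: centre of its underside; z up.
- powder_jar: Small jar with a blue screw cap, 33 mm across, 42 mm high, standing upright. Origin: centre of its underside; z up.
- cotton_pot: Open round pot heaped with white cotton pellets, 56 mm across, 65 mm high, loose, standing upright. Not part of a kit. Origin: centre of its underside; z up. Behind it a fixed lamp hood hangs 165 mm over the bench: from y = -0.03 m leftwards, nothing taller may pass the world line 0.866 x + 0.5 y = 0.67 m, the hood's front edge.
- long_tray: Three-bay tray of pale wood. Fixed, 202 mm (y) x 100 mm (x) without its grip; bays in a row along y, each 62 (y) x 92 mm (x) inside. Origin: centre of this part's underside. Floor 4 mm up, walls 4 mm thick, tops 12 mm up. A 24 mm grip block with a brass bar (24 mm up) juts from the +y end. Bay centres (x, y): (0, +66 mm) next to the grip bar, (0, 0) middle, (0, -66 mm) farthest.
- short_tray: Two-bay tray of pale wood. Fixed, 136 mm (y) x 100 mm (x) without its grip; bays in a row along y, each 62 (y) x 92 mm (x) inside. Origin: centre of this part's underside. Floor 4 mm up, walls 4 mm thick, tops 12 mm up. A 24 mm grip block with a brass bar (24 mm up) juts from the -y end. Bay centres (x, y): (0, -33 mm) next to the grip bar, (0, +33 mm) the other one.
Mind the look-alikes: they are no part of the job. Several things have the shape of the loupe; the one meant has the colours described above.

How it is judged:
At the end, for the whole second after the job is handed in: Loupe, wax and ring in the three-bay tray (bay by the bar, middle, farthest), coil and jar in the two-bay tray (by the bar, other), each inside its bay, upright within 0.2 rad, within 4 mm of the floor, released and at rest; cotton pot upright within 25 mm of its place (x of loupe in the frame of long_tray between -0.029 and 0.029 m and y of loupe in the frame of long_tray between 0.0505 and 0.0815 m and z of loupe in the frame of long_tray between 0.001 and 0.008 m and angle between each of loupe, wax_puck, ring, coil, powder_jar, cotton_pot's own z axis and vertical below 0.2 rad and linear speed of each of loupe, wax_puck, ring, coil, powder_jar below 0.02 m/s and contact force between each of loupe, wax_puck, ring, coil, powder_jar and the fingers below 0.05 N and x of wax_puck in the frame of long_tray between -0.025 and 0.025 m and y of wax_puck in the frame of long_tray between -0.0115 and 0.0115 m and z of wax_puck in the frame of long_tray between 0.001 and 0.008 m and x of ring in the frame of long_tray between -0.034 and 0.034 m and y of ring in the frame of long_tray between -0.0855 and -0.0465 m and z of ring in the frame of long_tray between 0.001 and 0.008 m and x of coil in the frame of short_tray between -0.025 and 0.025 m and y of coil in the frame of short_tray between -0.0445 and -0.0215 m and z of coil in the frame of short_tray between 0.001 and 0.008 m and x of powder_jar in the frame of short_tray between -0.03 and 0.03 m and y of powder_jar in the frame of short_tray between 0.0175 and 0.0485 m and z of powder_jar in the frame of short_tray between 0.001 and 0.008 m and distance of cotton_pot from where it was at the start of the episode below 0.025 m); the robot touches nothing.
It fails at once if the cotton pot is knocked over (angle between cotton_pot's own z axis and vertical above 0.5 rad).
It also fails if it takes over 126 s, if anything falls off the work surface, if the arm or the gripper's body presses on something with over 40 N, if the wrist force passes 120 N, or if a joint passes its speed limit or range.

## Working session

There is one attempt and no reset: what is moved stays moved. The work goes in short steps, Python scripts to look and compute and a tool call to move; the robot and the scene stay as the last step left them, time stands still between calls to the robot, and variables do not carry over. Pictures are saved under pics/ and viewed, at most 14 in all, crops included, and the job is handed in when it is done.

Besides the shell and the picture viewer there is one more tool, called after "Request:" in YAML: its name, and indented under it one key for each argument. servo_tool: Moves the arm, as the interface text tells. Shifts and turns lie within -1 to 1; 1 stands for 0.25 m of shift or 90 degrees of turn. Its arguments: {"type":"object","properties":{"hand":{"type":"array"},"offset":{"type":"array"},"spin":{"type":"array"}},"required":["hand","offset","spin"]}

```bash
ls; mkdir -p pics; cat > h.py <<'E'
import numpy as np, cv2
from station import sensors, vision, ticket
from scipy.spatial.transform import Rotation as R
def cam(n):
    im,d=vision.camera(n); np.savez(f'/tmp/{n}.npz',im=im,d=d); return im,d
def load(n):
    z=np.load(f'/tmp/{n}.npz'); return z['im'],z['d']
def rot(o):
    o=np.array(o,float)
    return o if o.shape==(3,3) else R.from_rotvec(o).as_matrix()
def cloud(n,d):
    m=vision.camera_model(n); K=np.array(m['intrinsics']); k=m['k1']
    v,u=np.mgrid[0:d.shape[0],0:d.shape[1]]
    D=np.array([k,0,0,0,0.])
    p=cv2.undistortPoints(np.stack([u,v],-1).reshape(-1,1,2).astype(np.float64),K,D).reshape(*d.shape,2)
    P=np.dstack([p*d[...,None],d])
    return P@rot(m['orientation']).T+np.array(m['xyz'])
E
python3 - <<'E'
from h import *
for n in('scene','top'):
    im,d=cam(n); cv2.imwrite(f'pics/{n}0.png',im[...,::-1]); m=vision.camera_model(n); print(m)
s=sensors.sense(); print(s)
E
```

```text
pics
{'intrinsics': array([[485.96684385,   0.        , 283.89265265],
       [  0.        , 485.96684385, 213.28338454],
       [  0.        ,   0.        ,   1.        ]]), 'k1': 0.02180046653219076, 'xyz': array([-0.05139492, -0.58101459,  0.45966188]), 'orientation': array([-1.92584055,  0.71447666, -0.45276344])}
{'intrinsics': array([[397.50903522,   0.        , 275.34498072],
       [  0.        , 397.50903522, 218.14930398],
       [  0.        ,   0.        ,   1.        ]]), 'k1': 0.015103382395314177, 'xyz': array([0.50746309, 0.09232831, 0.87534685]), 'orientation': array([-2.19238795,  2.20345708, -0.05750835])}
{'t': 0.1, 'joints': array([ 1.20500965e+00,  2.13306246e-01, -3.49527834e-02,  1.32350345e+00,
        2.61015030e-05,  1.57081118e+00]), 'qvel': array([-0.00036303, -0.00163337,  0.00186915, -0.00012863, -0.0003524 ,
       -0.00093697]), 'joint_efforts': array([-2.80368135e-03, -6.87247968e+01,  4.87806594e+01,  1.21182343e-02,
       -1.03641298e-04, -1.51590024e-05]), 'tool_pos': array([0.17873037, 0.46665288, 0.23088329]), 'orientation': array([-5.71364728e-01, -3.08899325e+00,  1.48477336e-03]), 'force': array([ 0.01388457,  0.74578447, -0.03859484]), 'moment': array([ 0.00712677, -0.01799707, -0.00467436]), 'gripper_force': 0.0, 'grip_width': 0.08541630022636633}
```

View pics/top0.png

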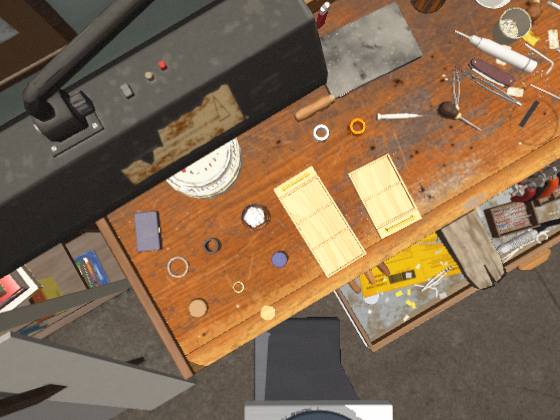

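View pics/scene0.png

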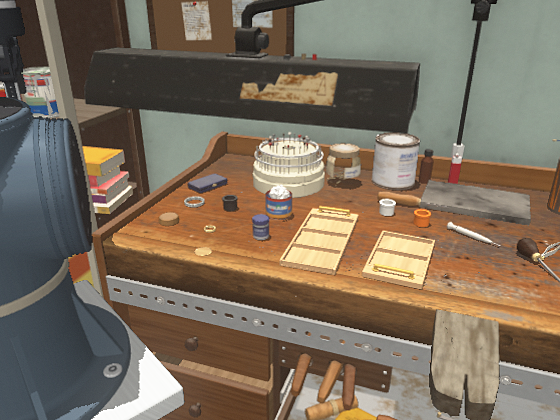

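The top view shows the loupe (213,245), coil (178,267), wax (198,308), ring (238,287), jar (280,259) and pot (256,216). The long tray is at about (320,221) with its bar at the upper left, and the short tray at (385,196) with its bar at the lower right. The plug is at (268,313). The white and orange cups are the look-alikes.

```bash
cat > meas.py <<'E'
from h import *
im,d=load('top'); P=cloud('top',d)
def blob(u,v,zmin,r=28,zmax=.09):
    m=np.zeros(d.shape,bool); m[v-r:v+r,u-r:u+r]=1
    m&=(d>0)&(P[...,2]>zmin)&(P[...,2]<zmax)
    n,l,st,c=cv2.connectedComponentsWithStats(m.astype(np.uint8))
    k=min(range(1,n),key=lambda i:np.hypot(*(c[i]-[u,v]))-.1*st[i,4])
    q=P[l==k]; (cx,cy),rad=cv2.minEnclosingCircle(q[:,:2].astype(np.float32))
    return q,(cx,cy),rad
if __name__=='__main__':
    b=P[330:331]; 
    for u,v in [(230,260),(150,300),(240,330),(340,150),(450,180),(300,290)]: print('bench',u,v,P[v,u].round(4))
    for n,u,v,z in [('loupe',213,245,.012),('coil',178,267,.004),('wax',198,308,.006),('ring',238,287,.0025),('jar',280,259,.03),('pot',256,216,.03)]:
        q,c,r=blob(u,v,z); print(n,len(q),np.round(c,4),'r',round(r,4),'ztop',np.percentile(q[:,2],[50,98]).round(4),'mean',q[:,:2].mean(0).round(4))
    for n,u,v,r in [('long',320,221,62),('short',385,196,50)]:
        m=np.zeros(d.shape,np.uint8); hsv=cv2.cvtColor(im,cv2.COLOR_RGB2HSV)
        m[v-r:v+r,u-r:u+r]=1
        m&=((P[...,2]>.002)&(P[...,2]<.03)&(hsv[...,2]>140)).astype(np.uint8)
        k,l,st,c=cv2.connectedComponentsWithStats(m); k=1+np.argmax(st[1:,4]); q=P[l==k]
        rc=cv2.minAreaRect(q[:,:2].astype(np.float32)); print(n,len(q),rc,np.round(cv2.boxPoints(rc),4).tolist())
        g=q[q[:,2]>.018]; print(' bar',len(g),g.mean(0) if len(g) else 0)
E
python3 meas.py
```

```text
bench 230 260 [0.4594 0.1892 0.0019]
bench 150 300 [0.3763 0.3578 0.0175]
bench 240 330 [0.3087 0.1672 0.0037]
bench 340 150 [ 7.015e-01 -5.490e-02  2.000e-04]
bench 450 180 [ 0.6328 -0.296   0.0024]
bench 300 290 [ 0.3931  0.0365 -0.0007]
loupe 117 [0.4911 0.228 ] r 0.0167 ztop [0.0267 0.0297] mean [0.491  0.2287]
coil 98 [0.4463 0.3021] r 0.0228 ztop [0.0083 0.0122] mean [0.4464 0.3017]
wax 298 [0.3584 0.2567] r 0.0208 ztop [0.0136 0.017 ] mean [0.3586 0.2561]
ring 50 [0.4031 0.1716] r 0.0158 ztop [0.0042 0.0093] mean [0.4022 0.1722]
jar 192 [0.4619 0.0825] r 0.0165 ztop [0.0428 0.0458] mean [0.462  0.0826]
pot 345 [0.5546 0.1368] r 0.0266 ztop [0.0607 0.0683] mean [0.5526 0.1349]
long 4798 ((0.543562650680542, -0.004349991679191589), (0.2443690001964569, 0.12550005316734314), 30.825183868408203) [[0.4065000116825104, -0.013100000098347664], [0.4708000123500824, -0.12080000340938568], [0.6805999875068665, 0.004399999976158142], [0.6162999868392944, 0.11209999769926071]]
 bar 82 [0.62904648 0.04603742 0.02368062]
short 3401 ((0.5970819592475891, -0.15192776918411255), (0.17818094789981842, 0.11429983377456665), 28.57203483581543) [[0.49149999022483826, -0.14429999887943268], [0.5461999773979187, -0.24469999969005585], [0.7027000188827515, -0.15950000286102295], [0.6480000019073486, -0.05909999832510948]]
 bar 82 [ 0.53697127 -0.17900234  0.02397185]
```

```bash
cat >> h.py <<'E'
def plane(n,uv,z):
    m=vision.camera_model(n); K=np.array(m['intrinsics'])
    p=cv2.undistortPoints(np.array(uv,float).reshape(-1,1,2),K,np.array([m['k1'],0,0,0,0.])).reshape(-1,2)
    r=np.c_[p,np.ones(len(p))]@rot(m['orientation']).T; c=np.array(m['xyz'])
    return (c+r*((z-c[2])/r[:,2:]))[:,:2]
E
python3 - <<'E'
from h import *
im,d=load('top'); 
hsv=cv2.cvtColor(im,cv2.COLOR_RGB2HSV).astype(int)
for n,u,v,r in [('long',320,221,62),('short',385,196,50)]:
    m=np.zeros(d.shape,np.uint8); m[v-r:v+r,u-r:u+r]=1
    m&=((hsv[...,2]>165)&(hsv[...,1]<150)).astype(np.uint8); m=cv2.morphologyEx(m,cv2.MORPH_CLOSE,np.ones((5,5),np.uint8)); m=cv2.morphologyEx(m,cv2.MORPH_OPEN,np.ones((5,5),np.uint8))
    k,l,st,c=cv2.connectedComponentsWithStats(m); k=1+np.argmax(st[1:,4]); vv,uu=np.where(l==k)
    q=plane('top',np.c_[uu,vv],.012); rc=cv2.minAreaRect(q.astype(np.float32)); print(n,len(q),rc, q.mean(0))
    cv2.imwrite(f'/tmp/{n}.png',m*255)
# crops enlarged
c=cv2.resize(im[150:330,150:420],None,fx=2.9,fy=2.9,interpolation=cv2.INTER_CUBIC); cv2.imwrite('pics/crop1.png',c[...,::-1])
# scene camera cross-check: project estimates
s,_=load('scene'); mm=vision.camera_model('scene'); Rm=rot(mm['orientation'])
o=dict(loupe=(.491,.228,.026),coil=(.4463,.302,.008),wax=(.3585,.2564,.013),ring=(.4026,.1719,.005),jar=(.462,.0825,.042),pot=(.5536,.136,.06),lb=(.629,.046,.024),sb=(.537,-.179,.024))
for k,p in o.items():
    uv,_=cv2.projectPoints(np.array([p]),cv2.Rodrigues(Rm.T)[0],-Rm.T@mm['xyz'],mm['intrinsics'],np.array([mm['k1'],0,0,0,0.])); 
    x,y=uv.ravel(); s=cv2.drawMarker(s,(int(round(x)),int(round(y))),(0,255,0),cv2.MARKER_CROSS,7,1)
cv2.imwrite('pics/crop2.png',cv2.resize(s[150:300,140:450],None,fx=2.5,fy=2.5,interpolation=cv2.INTER_CUBIC)[...,::-1])
E
```

```text
long 4985 ((0.545833945274353, -0.006905943155288696), (0.23227384686470032, 0.1169821172952652), 29.18653106689453) [ 0.5417476 -0.0061056]
short 4340 ((0.6089585423469543, -0.16647367179393768), (0.16813720762729645, 0.18305477499961853), 25.30880355834961) [ 0.59826751 -0.15954899]
```

View pics/crop1.png

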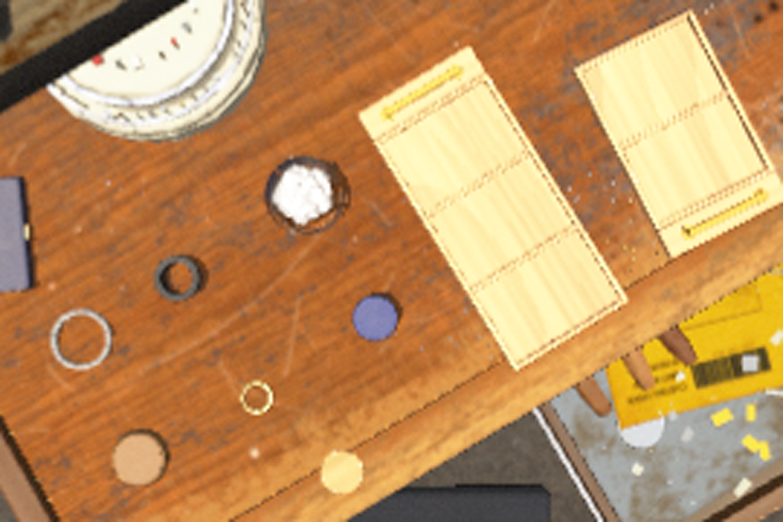

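View pics/crop2.png

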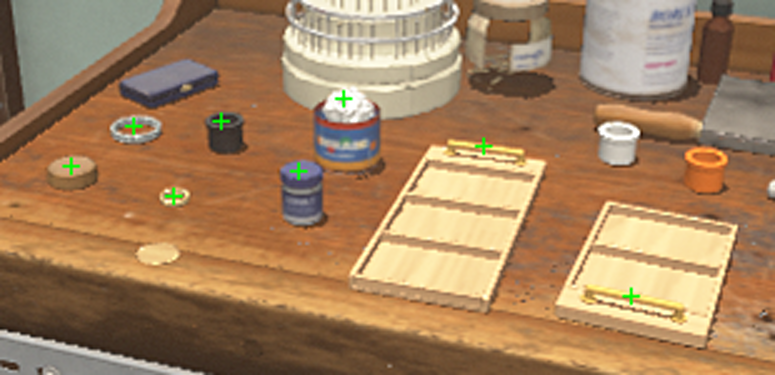

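The scene crosses land on all the objects, so the positions agree. Crop1 tray corners: long (360,115), (470,47), (628,300), (518,370); short (577,70), (692,11), (672,257), and the divider lines.

```bash
cat > go.py <<'E'
from h import *
import sys
def rel(t):
    s=sensors.sense(); Rm=rot(s['orientation']); p=np.array(s['tool_pos'])
    off=Rm.T@(np.array(t)-p)/.25
    print('t',round(s['t'],2),'pos',p.round(4),'yawY',np.degrees(np.arctan2(Rm[1,1],Rm[0,1])).round(1),'grip',round(s['grip_width'],4),round(s['gripper_force'],1),'F',np.round(s['force'],1),'j',np.round(s['joints'],2)); print('offset units',off.round(3))
if __name__=='__main__': rel([float(a) for a in sys.argv[1:4]])
E
python3 - <<'E'
from h import *
C=lambda p:plane('top',np.array(p,float)/2.9+150-.33,.012)
L=C([(360,115),(470,47),(628,300),(518,370)]); S=C([(577,70),(692,11),(672,257)])
print(L.round(4).tolist(),S.round(4).tolist())
e=lambda a,b:(np.linalg.norm(a-b).round(4),np.degrees(np.arctan2(*(b-a)[::-1])).round(1))
print(e(L[3],L[0]),e(L[2],L[1]),e(L[0],L[1]),e(L[3],L[2]));print(e(S[2],S[0]),e(S[0],S[1]))
uy=lambda a:np.array([np.cos(np.radians(a)),np.sin(np.radians(a))])
for a in (29,30,31):
    u=uy(a); c=L.mean(0)-.012*u; print('long',a,c.round(4),[(c+k*u).round(4).tolist() for k in(.066,0,-.066)])
    c=(S[1]+S[2])/2+.012*u; print('short',a,c.round(4),[(c+k*u).round(4).tolist() for k in(-.033,.033)])
E
python3 go.py .4463 .302 .10
```

```text
[[0.613, 0.0926], [0.6642, 0.0094], [0.4733, -0.1067], [0.4218, -0.024]] [[0.6463, -0.0711], [0.6907, -0.1585], [0.5052, -0.1401]]
(np.float64(0.224), np.float64(31.4)) (np.float64(0.2234), np.float64(31.3)) (np.float64(0.0977), np.float64(-58.4)) (np.float64(0.0974), np.float64(-58.1))
(np.float64(0.1571), np.float64(26.1)) (np.float64(0.098), np.float64(-63.1))
long 29 [ 0.5326 -0.013 ] [[0.5903, 0.019], [0.5326, -0.013], [0.4749, -0.045]]
short 29 [ 0.6084 -0.1435] [[0.5796, -0.1595], [0.6373, -0.1275]]
long 30 [ 0.5327 -0.0132] [[0.5898, 0.0198], [0.5327, -0.0132], [0.4755, -0.0462]]
short 30 [ 0.6083 -0.1433] [[0.5797, -0.1598], [0.6369, -0.1268]]
long 31 [ 0.5328 -0.0134] [[0.5894, 0.0206], [0.5328, -0.0134], [0.4762, -0.0473]]
short 31 [ 0.6082 -0.1431] [[0.5799, -0.1601], [0.6365, -0.1261]]
t 0.1 pos [0.1787 0.4667 0.2309] yawY 69.0 grip 0.0854 0.0 F [ 0.   0.7 -0. ] j [ 1.21  0.21 -0.03  1.32  0.    1.57]
offset units [-1.235 -0.232  0.524]
```

Request:
servo_tool:
  hand: [1, 1, 1, 1, 1, 1, 1, 1, 1, 1, 1, 1, 1, 1, 1, 1, 1, 1, 1]
  offset:
    - [-0.12, -0.023, 0.03]
    - [-0.12, -0.023, 0.03]
    - [-0.12, -0.023, 0.03]
    - [-0.12, -0.023, 0.03]
    - [-0.12, -0.023, 0.03]
    - [-0.12, -0.023, 0.03]
    - [-0.12, -0.023, 0.03]
    - [-0.12, -0.023, 0.03]
    - [-0.12, -0.023, 0.03]
    - [-0.12, -0.023, 0.03]
    - [0, 0, 0]
    - [0, 0, 0]
    - [0, 0, 0]
    - [0, 0, 0]
    - [0, 0, 0]
    - [0, 0, 0]
    - [0, 0, 0]
    - [0, 0, 0]
    - [0, 0, 0]
  spin: [0, 0, 0, 0, 0, 0, 0, 0, 0, 0, -0.07, -0.07, -0.07, -0.07, -0.07, -0.07, -0.07, -0.07, 0]

```text
t: 1.68
tool_pos: [0.4382, 0.3058, 0.156]
orientation: [0.807, -3.036, 0.0]
force: [-0.3, -0.9, -0.3]
grip_width: 0.0854
gripper_force: 0.0
```

```bash
python3 go.py .4463 .302 .01
```

```text
t 1.68 pos [0.4382 0.3058 0.156 ] yawY 119.8 grip 0.0854 0.0 F [-0.3 -0.9 -0.3] j [ 0.61  0.31 -0.1   1.16 -0.    0.09]
offset units [-0.021 -0.029  0.584]
```

Request:
servo_tool:
  hand: [0.36, 0.36, 0.36, 0.36, 0.36, 0.36, 0.36, 0.36, 0.36]
  offset:
    - [-0.021, -0.029, 0]
    - [0, 0, 0.1]
    - [0, 0, 0.1]
    - [0, 0, 0.1]
    - [0, 0, 0.1]
    - [0, 0, 0.1]
    - [0, 0, 0.05]
    - [0, 0, 0.02]
    - [0, 0, 0]
  spin: [0, 0, 0, 0, 0, 0, 0, 0, 0]

```text
t: 2.43
tool_pos: [0.4463, 0.3015, 0.0128]
orientation: [0.794, -3.038, 0.001]
force: [-0.3, -0.0, 0.0]
grip_width: 0.0578
gripper_force: 0.0
```

Request:
servo_tool:
  hand: [0.36, 0.36, 0.36]
  offset:
    - [0, 0, 0.008]
    - [0, 0, 0.008]
    - [0, 0, 0]
  spin: [0, 0, 0]

```text
t: 2.68
tool_pos: [0.4471, 0.3024, 0.0104]
orientation: [-0.797, 3.038, 0.001]
force: [0.3, -1.2, -0.5]
grip_width: 0.0582
gripper_force: 0.0
```

Request:
servo_tool:
  hand: [0.36, 0.36, 0.36, 0.36]
  offset:
    - [0, 0, 0.012]
    - [0, 0, 0.012]
    - [0, 0, 0]
    - [0, 0, 0]
  spin: [0, 0, 0, 0]

```text
t: 3.02
tool_pos: [0.4465, 0.3021, 0.0037]
orientation: [0.798, -3.038, 0.0]
force: [-0.2, -0.2, -0.8]
grip_width: 0.0579
gripper_force: 0.0
```

```bash
python3 - <<'E'
from h import *
im,d=cam('scene'); cv2.imwrite('pics/s1.png',cv2.resize(im[100:260,120:330],None,fx=3.7,fy=3.7,interpolation=cv2.INTER_CUBIC)[...,::-1])
E
```

```text
(no output)
```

View pics/s1.png

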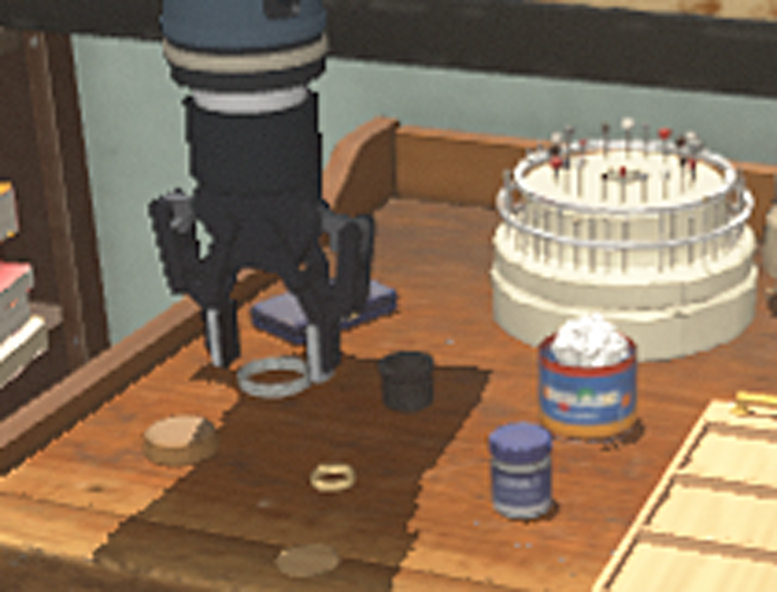

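Fingers stand either side of the coil, at about (220,350) and (320,365) in the crop. Their tips are still slightly above the bench.

Request:
servo_tool:
  hand: [0.36, 0.36, -0.2, -0.2, -0.2, -0.2, -0.2, -0.2]
  offset:
    - [0, 0, 0.012]
    - [0, 0, 0]
    - [0, 0, 0]
    - [0, 0, 0]
    - [0, 0, 0]
    - [0, 0, 0]
    - [0, 0, 0]
    - [0, 0, 0]
  spin: [0, 0, 0, 0, 0, 0, 0, 0]

```text
t: 3.73
tool_pos: [0.4466, 0.3022, 0.0012]
orientation: [-0.798, 3.038, 0.0]
force: [-2.3, -0.6, 6.2]
grip_width: 0.0408
gripper_force: 59.3
```

Request:
servo_tool:
  hand: [-0.2, -0.2, -0.2, -0.2, -0.2, -0.2, -0.2]
  offset:
    - [0, 0, -0.03]
    - [0, 0, -0.1]
    - [0, 0, -0.1]
    - [0, 0, -0.1]
    - [0, 0, -0.1]
    - [0, 0, -0.1]
    - [0, 0, 0]
  spin: [0, 0, 0, 0, 0, 0, 0]

```text
t: 4.32
tool_pos: [0.4484, 0.3034, 0.1385]
orientation: [-0.797, 3.033, 0.003]
force: [1.7, 0.5, 0.6]
grip_width: 0.0405
gripper_force: 60.3
```

```bash
python3 - <<'E'
from h import *
im,d=cam('scene'); cv2.imwrite('pics/s2.png',cv2.resize(im[60:200,140:260],None,fx=4,fy=4,interpolation=cv2.INTER_CUBIC)[...,::-1])
E
python3 go.py .579 -.159 .135
```

```text
t 4.37 pos [0.4478 0.303  0.1362] yawY 119.4 grip 0.0402 60.3 F [ 0.5  0.9 -0.4] j [ 0.59  0.33 -0.13  1.11 -0.    0.08]
offset units [ 0.452 -1.867  0.002]
```

View pics/s2.png

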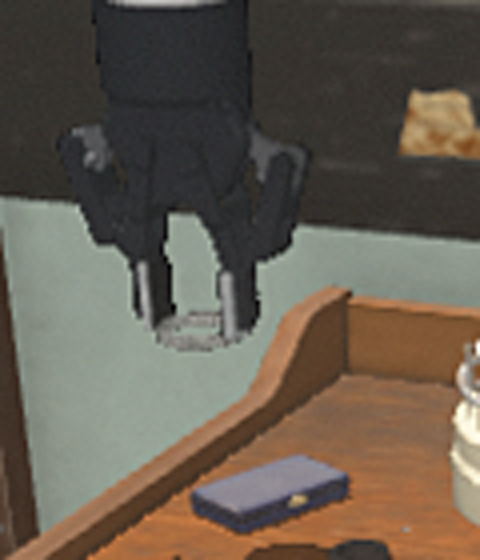

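The coil is held level, centred between the fingertips at (157,325) and (235,335). I'll carry it to the short tray.

Request:
servo_tool:
  hand: [-0.2, -0.2, -0.2, -0.2, -0.2, -0.2, -0.2, -0.2, -0.2, -0.2, -0.2, -0.2, -0.2, -0.2, -0.2, -0.2, -0.2, -0.2]
  offset:
    - [0.015, -0.06, 0]
    - [0.03, -0.124, 0]
    - [0.03, -0.124, 0]
    - [0.03, -0.124, 0]
    - [0.03, -0.124, 0]
    - [0.03, -0.124, 0]
    - [0.03, -0.124, 0]
    - [0.03, -0.124, 0]
    - [0.03, -0.124, 0]
    - [0.03, -0.124, 0]
    - [0.03, -0.124, 0]
    - [0.03, -0.124, 0]
    - [0.03, -0.124, 0]
    - [0.03, -0.124, 0]
    - [0.03, -0.124, 0]
    - [0.02, -0.07, 0]
    - [0, 0, 0]
    - [0, 0, 0]
  spin: [0, 0, 0, 0, 0, 0, 0, 0, 0, 0, 0, 0, 0, 0, 0, 0, 0, 0]

```text
t: 5.87
tool_pos: [0.5763, -0.1607, 0.1324]
orientation: [0.795, -3.038, -0.001]
force: [-0.5, -0.2, -1.1]
grip_width: 0.0403
gripper_force: 60.4
```

```bash
python3 go.py .579 -.159 .02; python3 - <<'E'
from h import *
im,d=cam('top'); cv2.imwrite('pics/t3.png',cv2.resize(im[120:270,300:460],None,fx=3.7,fy=3.7,interpolation=cv2.INTER_CUBIC)[...,::-1])
E
```

```text
t 5.87 pos [ 0.5763 -0.1607  0.1324] yawY 119.3 grip 0.0403 60.4 F [-0.5 -0.2 -1.1] j [-0.27  0.45  0.05  1.17  0.   -0.78]
offset units [-0.013  0.     0.449]
```

Request:
servo_tool:
  hand: [-0.2, -0.2, -0.2, -0.2, -0.2, -0.2, -0.2, -0.2]
  offset:
    - [-0.012, 0, 0.1]
    - [0, 0, 0.1]
    - [0, 0, 0.1]
    - [0, 0, 0.1]
    - [0, 0, 0.05]
    - [0, 0, 0.03]
    - [0, 0, 0.01]
    - [0, 0, 0]
  spin: [0, 0, 0, 0, 0, 0, 0, 0]

```text
t: 6.58
tool_pos: [0.5794, -0.1579, 0.0109]
orientation: [0.799, -3.038, -0.0]
force: [-0.0, 0.0, -0.5]
grip_width: 0.0403
gripper_force: 60.4
```

Request:
servo_tool:
  hand: [-0.2, -0.2, -0.2, 0.1, 0.24, 0.24, 0.24, 0.24]
  offset:
    - [0, 0, 0.01]
    - [0, 0, 0.008]
    - [0, 0, 0]
    - [0, 0, 0]
    - [0, 0, 0]
    - [0, 0, 0]
    - [0, 0, 0]
    - [0, 0, 0]
  spin: [0, 0, 0, 0, 0, 0, 0, 0]

```text
t: 7.25
tool_pos: [0.5795, -0.1586, 0.0064]
orientation: [-0.798, 3.038, -0.0]
force: [1.4, -0.1, -1.1]
grip_width: 0.0525
gripper_force: 0.0
```

Request:
servo_tool:
  hand: [0.24, 0.24, 0.24, 0.24, 0.24, 0.24, 0.24]
  offset:
    - [0, 0, -0.04]
    - [0, 0, -0.1]
    - [0, 0, -0.12]
    - [0, 0, -0.12]
    - [0, 0, -0.12]
    - [0, 0, -0.02]
    - [0, 0, 0]
  spin: [0, 0, 0, 0, 0, 0, 0]

```text
t: 7.83
tool_pos: [0.5808, -0.1589, 0.1393]
orientation: [-0.797, 3.035, -0.004]
force: [-0.2, 0.4, -0.0]
grip_width: 0.0531
gripper_force: 0.0
```

```bash
python3 go.py .462 .0825 .03; python3 - <<'E'
from h import *
im,d=cam('scene'); cv2.imwrite('pics/s3.png',cv2.resize(im[60:310,260:460],None,fx=2.4,fy=2.4,interpolation=cv2.INTER_CUBIC)[...,::-1])
E
```

```text
t 7.83 pos [ 0.5808 -0.1589  0.1393] yawY 119.4 grip 0.0531 0.0 F [-0.2  0.4 -0. ] j [-0.27  0.45  0.06  1.18  0.   -0.78]
offset units [-0.059  1.076  0.434]
```

View pics/s3.png

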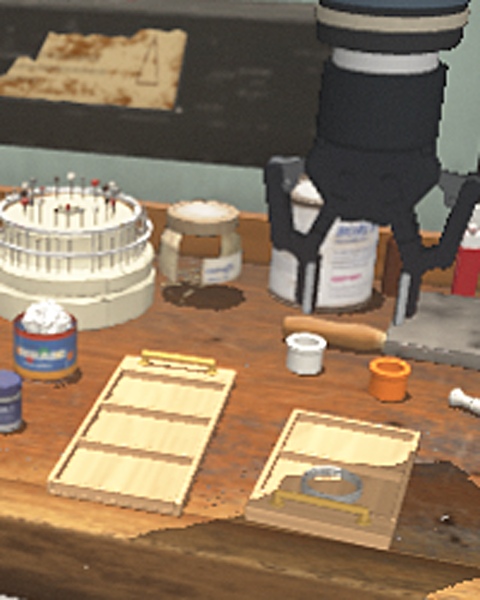

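The coil lies flat in the bay by the bar, at about (330,483). The jar is next.

Request:
servo_tool:
  hand: [0.24, 0.24, 0.24, 0.24, 0.24, 0.24, 0.24, 0.24, 0.24, 0.24, 0.24, 0.24]
  offset:
    - [-0.005, 0.076, 0]
    - [-0.006, 0.125, 0]
    - [-0.006, 0.125, 0]
    - [-0.006, 0.125, 0]
    - [-0.006, 0.125, 0]
    - [-0.006, 0.125, 0]
    - [-0.006, 0.125, 0]
    - [-0.006, 0.125, 0]
    - [-0.006, 0.125, 0]
    - [-0.006, 0, 0.1]
    - [0, 0, 0.1]
    - [0, 0, 0]
  spin: [0, 0, 0, 0, 0, 0, 0, 0, 0, 0, 0, 0]

```text
t: 8.88
tool_pos: [0.4566, 0.0829, 0.0818]
orientation: [0.798, -3.031, -0.001]
force: [-1.4, -0.1, -1.2]
grip_width: 0.0529
gripper_force: 0.0
```

```bash
python3 go.py .462 .0825 .014
```

```text
t 8.88 pos [0.4566 0.0829 0.0818] yawY 119.5 grip 0.0529 0.0 F [-1.4 -0.1 -1.2] j [ 0.18  0.23 -0.4   0.94 -0.   -0.34]
offset units [-0.02  -0.013  0.271]
```

Request:
servo_tool:
  hand: [0.24, 0.24, 0.24, 0.24, 0.24, 0.24, 0.24, -0.4, -0.4, -0.4, -0.4, -0.4, -0.4]
  offset:
    - [-0.018, -0.012, 0]
    - [0, 0, 0.06]
    - [0, 0, 0.06]
    - [0, 0, 0.06]
    - [0, 0, 0.06]
    - [0, 0, 0.03]
    - [0, 0, 0]
    - [0, 0, 0]
    - [0, 0, 0]
    - [0, 0, 0]
    - [0, 0, 0]
    - [0, 0, 0]
    - [0, 0, 0]
  spin: [0, 0, 0, 0, 0, 0, 0, 0, 0, 0, 0, 0, 0]

```text
t: 9.97
tool_pos: [0.4663, 0.0827, 0.02]
orientation: [-0.798, 3.037, -0.0]
force: [-1.8, 0.0, 6.6]
grip_width: 0.0293
gripper_force: 58.8
```

```bash
python3 go.py .638 -.129 .14
```

```text
t 9.97 pos [0.4663 0.0827 0.02  ] yawY 119.4 grip 0.0293 58.8 F [-1.8  0.   6.6] j [ 0.18  0.31 -0.48  0.78  0.   -0.34]
offset units [-0.183 -1.075 -0.479]
```

Request:
servo_tool:
  hand: [-0.4, -0.4, -0.4, -0.4, -0.4, -0.4, -0.4, -0.4, -0.4, -0.4, -0.4, -0.4, -0.4, -0.4, -0.4, -0.4, -0.4, -0.4]
  offset:
    - [0, 0, -0.05]
    - [0, 0, -0.1]
    - [0, 0, -0.1]
    - [0, 0, -0.1]
    - [0, 0, -0.1]
    - [-0.01, -0.07, 0]
    - [-0.02, -0.11, 0]
    - [-0.02, -0.11, 0]
    - [-0.02, -0.11, 0]
    - [-0.02, -0.11, 0]
    - [-0.02, -0.11, 0]
    - [-0.02, -0.11, 0]
    - [-0.02, -0.11, 0]
    - [-0.02, -0.11, 0]
    - [-0.02, -0.11, 0]
    - [0, 0, 0]
    - [0, 0, 0]
    - [0, 0, 0]
  spin: [0, 0, 0, 0, 0, 0, 0, 0, 0, 0, 0, 0, 0, 0, 0, 0, 0, 0]

```text
t: 11.47
tool_pos: [0.6369, -0.1247, 0.1317]
orientation: [-0.798, 3.038, 0.0]
force: [-0.4, -0.6, -0.0]
grip_width: 0.0296
gripper_force: 59.5
```

```bash
python3 go.py .640 -.129 .0245
```

```text
t 11.47 pos [ 0.6369 -0.1247  0.1317] yawY 119.4 grip 0.0296 59.5 F [-0.4 -0.6 -0. ] j [-0.19  0.56  0.21  1.23  0.   -0.71]
offset units [-0.002 -0.021  0.429]
```

Request:
servo_tool:
  hand: [-0.4, -0.4, -0.4, -0.4, -0.4, -0.4, -0.4, -0.4, -0.4]
  offset:
    - [-0.002, -0.021, 0.1]
    - [0, 0, 0.1]
    - [0, 0, 0.1]
    - [0, 0, 0.06]
    - [0, 0, 0.03]
    - [0, 0, 0.02]
    - [0, 0, 0.01]
    - [0, 0, 0]
    - [0, 0, 0]
  spin: [0, 0, 0, 0, 0, 0, 0, 0, 0]

```text
t: 12.22
tool_pos: [0.6406, -0.1291, 0.0274]
orientation: [-0.798, 3.037, -0.001]
force: [-1.0, -0.6, -0.3]
grip_width: 0.0293
gripper_force: 59.5
```

Request:
servo_tool:
  hand: [-0.4, -0.4, -0.4, 0, 0.1, 0.1, 0.1, 0.1, 0.1, 0.1, 0.1, 0.1, 0.1, 0.1]
  offset:
    - [0, 0, 0.007]
    - [0, 0, 0.003]
    - [0, 0, 0]
    - [0, 0, 0]
    - [0, 0, 0]
    - [0, 0, 0]
    - [0, 0, 0]
    - [0, 0, -0.03]
    - [0, 0, -0.1]
    - [0, 0, -0.12]
    - [0, 0, -0.12]
    - [0, 0, -0.1]
    - [0, 0, 0]
    - [0, 0, 0]
  spin: [0, 0, 0, 0, 0, 0, 0, 0, 0, 0, 0, 0, 0, 0]

```text
t: 13.38
tool_pos: [0.641, -0.1294, 0.1433]
orientation: [-0.798, 3.036, -0.002]
force: [0.5, -0.5, -1.0]
grip_width: 0.0471
gripper_force: 0.0
```

```bash
python3 go.py .491 .228 .14
```

```text
t 13.38 pos [ 0.641  -0.1294  0.1433] yawY 119.4 grip 0.0471 0.0 F [ 0.5 -0.5 -1. ] j [-0.2   0.56  0.25  1.26  0.   -0.71]
offset units [-0.18  1.54  0.01]
```

Request:
servo_tool:
  hand: [0.18, 0.18, 0.18, 0.18, 0.18, 0.18, 0.18, 0.18, 0.18, 0.18, 0.18, 0.18, 0.18, 0.18, 0.18, 0.18, 0.18, 0.18]
  offset:
    - [-0.01, 0.07, 0]
    - [-0.014, 0.125, 0]
    - [-0.014, 0.125, 0]
    - [-0.014, 0.125, 0]
    - [-0.014, 0.125, 0]
    - [-0.014, 0.125, 0]
    - [-0.014, 0.125, 0]
    - [-0.014, 0.125, 0]
    - [-0.014, 0.125, 0]
    - [-0.014, 0.125, 0]
    - [-0.014, 0.125, 0]
    - [-0.014, 0.125, 0]
    - [-0.014, 0.1, 0]
    - [0, 0, 0.1]
    - [0, 0, 0.1]
    - [0, 0, 0.05]
    - [0, 0, 0]
    - [0, 0, 0]
  spin: [0, 0, 0, 0, 0, 0, 0, 0, 0, 0, 0, 0, 0, 0, 0, 0, 0, 0]

```text
t: 14.88
tool_pos: [0.4881, 0.2287, 0.0781]
orientation: [0.798, -3.036, 0.001]
force: [-0.0, 0.2, 0.2]
grip_width: 0.0503
gripper_force: 0.0
```

```bash
python3 go.py .491 .228 .006
```

```text
t 14.88 pos [0.4881 0.2287 0.0781] yawY 119.4 grip 0.0503 0.0 F [-0.   0.2  0.2] j [ 0.44  0.37 -0.22  0.98  0.   -0.08]
offset units [-0.01  -0.008  0.288]
```

Request:
servo_tool:
  hand: [0.18, 0.18, 0.18, 0.18, 0.18, 0.18, 0.18, 0.18, -0.4, -0.4, -0.4, -0.4, -0.4, -0.4]
  offset:
    - [-0.01, -0.008, 0.05]
    - [0, 0, 0.06]
    - [0, 0, 0.06]
    - [0, 0, 0.06]
    - [0, 0, 0.04]
    - [0, 0, 0.01]
    - [0, 0, 0]
    - [0, 0, 0]
    - [0, 0, 0]
    - [0, 0, 0]
    - [0, 0, 0]
    - [0, 0, 0]
    - [0, 0, 0]
    - [0, 0, 0]
  spin: [0, 0, 0, 0, 0, 0, 0, 0, 0, 0, 0, 0, 0, 0]

```text
t: 16.05
tool_pos: [0.4927, 0.229, 0.01]
orientation: [-0.798, 3.037, 0.001]
force: [-1.6, -0.3, 10.2]
grip_width: 0.0305
gripper_force: 58.6
```

```bash
python3 go.py .589 .021 .14
```

```text
t 16.05 pos [0.4927 0.229  0.01  ] yawY 119.4 grip 0.0305 58.6 F [-1.6 -0.3 10.2] j [ 0.43  0.44 -0.3   0.83  0.   -0.08]
offset units [ 0.073 -0.914 -0.52 ]
```

Request:
servo_tool:
  hand: [-0.4, -0.4, -0.4, -0.4, -0.4, -0.4, -0.4, -0.4, -0.4, -0.4, -0.4, -0.4, -0.4, -0.4, -0.4, -0.4, -0.4, -0.4]
  offset:
    - [0, 0, -0.05]
    - [0, 0, -0.1]
    - [0, 0, -0.1]
    - [0, 0, -0.1]
    - [0, 0, -0.1]
    - [0, 0, -0.07]
    - [0, 0, 0]
    - [0.009, -0.114, 0]
    - [0.009, -0.114, 0]
    - [0.009, -0.114, 0]
    - [0.009, -0.114, 0]
    - [0.009, -0.114, 0]
    - [0.009, -0.114, 0]
    - [0.009, -0.114, 0]
    - [0.009, -0.114, 0]
    - [0, 0, 0]
    - [0, 0, 0]
    - [0, 0, 0]
  spin: [0, 0, 0, 0, 0, 0, 0, 0, 0, 0, 0, 0, 0, 0, 0, 0, 0, 0]

```text
t: 17.55
tool_pos: [0.5882, 0.0213, 0.1386]
orientation: [0.798, -3.038, -0.0]
force: [-0.4, 0.1, 0.1]
grip_width: 0.0301
gripper_force: 59.6
```

```bash
python3 go.py .589 .021 .017;  python3 - <<'E'
from h import *
im,d=cam('scene'); cv2.imwrite('pics/s4.png',cv2.resize(im[60:310,200:460],None,fx=2.3,fy=2.3,interpolation=cv2.INTER_CUBIC)[...,::-1])
E
```

```text
t 17.55 pos [0.5882 0.0213 0.1386] yawY 119.4 grip 0.0301 59.6 F [-0.4  0.1  0.1] j [ 0.04  0.43  0.03  1.17  0.   -0.48]
offset units [-0.002 -0.003  0.486]
```

View pics/s4.png

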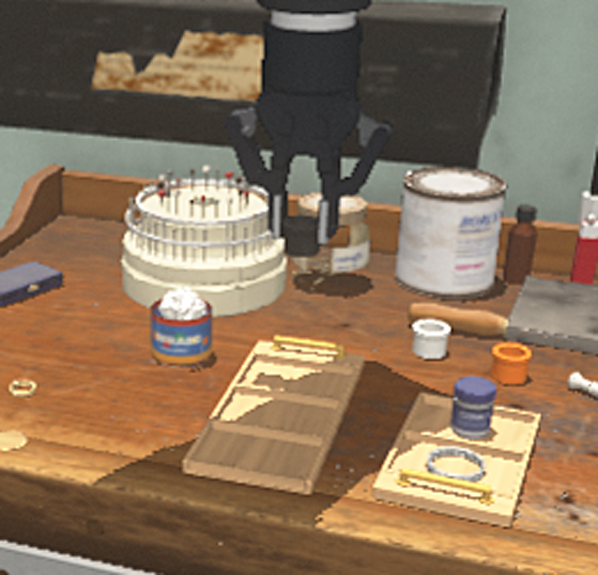

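The jar stands in the other bay at (473,410), and the loupe is held upright at (302,235). I'll lower it.

Request:
servo_tool:
  hand: [-0.4, -0.4, -0.4, -0.4, -0.4, -0.4, -0.4, -0.4, -0.4, -0.4]
  offset:
    - [0, 0, 0.06]
    - [0, 0, 0.1]
    - [0, 0, 0.1]
    - [0, 0, 0.1]
    - [0, 0, 0.06]
    - [0, 0, 0.04]
    - [0, 0, 0.015]
    - [0, 0, 0.01]
    - [0, 0, 0]
    - [0, 0, 0]
  spin: [0, 0, 0, 0, 0, 0, 0, 0, 0, 0]

```text
t: 18.43
tool_pos: [0.5891, 0.0214, 0.0185]
orientation: [-0.798, 3.037, -0.0]
force: [0.4, -0.3, 0.2]
grip_width: 0.0303
gripper_force: 59.6
```

Request:
servo_tool:
  hand: [-0.4, -0.4, -0.4]
  offset:
    - [0, 0, 0.006]
    - [0, 0, 0]
    - [0, 0, 0]
  spin: [0, 0, 0]

```text
t: 18.68
tool_pos: [0.5887, 0.0211, 0.0164]
orientation: [-0.798, 3.038, -0.0]
force: [-0.4, -0.0, 0.5]
grip_width: 0.0302
gripper_force: 59.6
```

Request:
servo_tool:
  hand: [-0.4, -0.4, -0.1, 0.1, 0.1, 0.1, 0.1, 0.1, 0.1, 0.1, 0.1, 0.1, 0.1, 0.1]
  offset:
    - [0, 0, 0.007]
    - [0, 0, 0]
    - [0, 0, 0]
    - [0, 0, 0]
    - [0, 0, 0]
    - [0, 0, 0]
    - [0, 0, 0]
    - [0, 0, -0.03]
    - [0, 0, -0.1]
    - [0, 0, -0.12]
    - [0, 0, -0.12]
    - [0, 0, -0.1]
    - [0, 0, 0]
    - [0, 0, 0]
  spin: [0, 0, 0, 0, 0, 0, 0, 0, 0, 0, 0, 0, 0, 0]

```text
t: 19.85
tool_pos: [0.5895, 0.0212, 0.1337]
orientation: [-0.797, 3.035, -0.001]
force: [0.3, 0.1, 0.6]
grip_width: 0.047
gripper_force: 0.0
```

```bash
python3 go.py .3585 .2564 .13
```

```text
t 19.85 pos [0.5895 0.0212 0.1337] yawY 119.4 grip 0.047 0.0 F [0.3 0.1 0.6] j [ 0.04  0.43  0.02  1.16 -0.   -0.48]
offset units [0.342 1.274 0.012]
```

Request:
servo_tool:
  hand: [0.36, 0.36, 0.36, 0.36, 0.36, 0.36, 0.36, 0.36, 0.36, 0.36, 0.36, 0.36, 0.36, 0.36, 0.36, 0.36]
  offset:
    - [0.03, 0.114, 0]
    - [0.031, 0.116, 0]
    - [0.031, 0.116, 0]
    - [0.031, 0.116, 0]
    - [0.031, 0.116, 0]
    - [0.031, 0.116, 0]
    - [0.031, 0.116, 0]
    - [0.031, 0.116, 0]
    - [0.031, 0.116, 0]
    - [0.031, 0.116, 0]
    - [0.031, 0.116, 0]
    - [0, 0, 0.1]
    - [0, 0, 0.1]
    - [0, 0, 0.1]
    - [0, 0, 0]
    - [0, 0, 0]
  spin: [0, 0, 0, 0, 0, 0, 0, 0, 0, 0, 0, 0, 0, 0, 0, 0]

```text
t: 21.18
tool_pos: [0.3567, 0.2559, 0.056]
orientation: [0.797, -3.035, 0.002]
force: [0.3, 0.9, 1.5]
grip_width: 0.0583
gripper_force: 0.0
```

```bash
python3 go.py .3585 .2564 .001;  python3 - <<'E'
from h import *
im,d=cam('top'); np.save('/tmp/x.npy',im); cv2.imwrite('pics/t5.png',cv2.resize(im[140:280,240:430],None,fx=4,fy=4,interpolation=cv2.INTER_CUBIC)[...,::-1])
E
```

```text
t 21.18 pos [0.3567 0.2559 0.056 ] yawY 119.4 grip 0.0583 0.0 F [0.3 0.9 1.5] j [ 0.62  0.21 -0.51  0.86 -0.    0.11]
offset units [-0.008 -0.002  0.22 ]
```

View pics/t5.png

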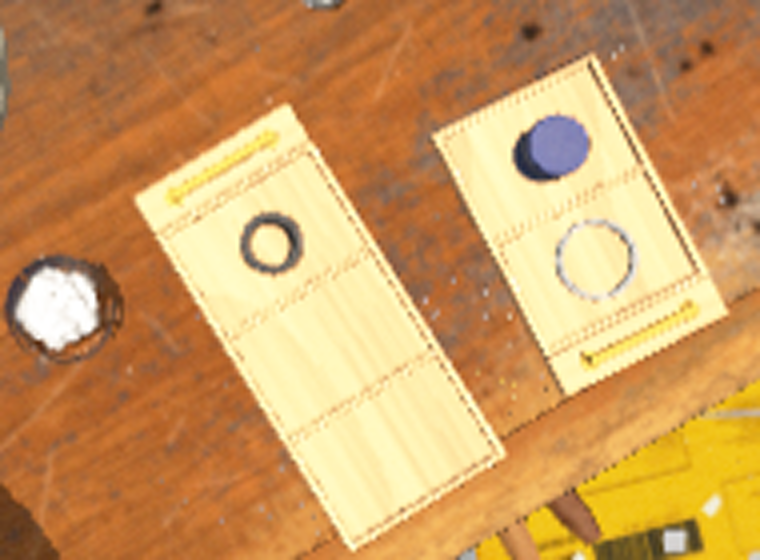

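The loupe, jar and coil are all well inside their bays, and the pot hasn't moved. I'll descend on the wax.

Request:
servo_tool:
  hand: [0.36, 0.36, 0.36, 0.36, 0.36, 0.36, 0.36, -0.2, -0.2, -0.2, -0.2, -0.2, -0.2]
  offset:
    - [-0.008, -0.002, 0.05]
    - [0, 0, 0.06]
    - [0, 0, 0.06]
    - [0, 0, 0.03]
    - [0, 0, 0.01]
    - [0, 0, 0]
    - [0, 0, 0]
    - [0, 0, 0]
    - [0, 0, 0]
    - [0, 0, 0]
    - [0, 0, 0]
    - [0, 0, 0]
    - [0, 0, 0]
  spin: [0, 0, 0, 0, 0, 0, 0, 0, 0, 0, 0, 0, 0]

```text
t: 22.32
tool_pos: [0.3606, 0.2575, 0.0055]
orientation: [-0.798, 3.037, 0.0]
force: [-3.3, -3.0, 18.3]
grip_width: 0.0359
gripper_force: 58.3
```

Request:
servo_tool:
  hand: [-0.2, -0.2, -0.2, -0.2, -0.2, -0.2, -0.2, -0.2]
  offset:
    - [0, 0, -0.04]
    - [0, 0, -0.1]
    - [0, 0, -0.1]
    - [0, 0, -0.1]
    - [0, 0, -0.1]
    - [0, 0, -0.06]
    - [0, 0, 0]
    - [0, 0, 0]
  spin: [0, 0, 0, 0, 0, 0, 0, 0]

```text
t: 22.98
tool_pos: [0.3604, 0.2576, 0.13]
orientation: [-0.798, 3.037, 0.001]
force: [0.9, -0.2, 0.4]
grip_width: 0.0357
gripper_force: 59.1
```

```bash
python3 go.py .5328 -.0134 .13
```

```text
t 22.98 pos [0.3604 0.2576 0.13  ] yawY 119.4 grip 0.0357 59.1 F [ 0.9 -0.2  0.4] j [ 0.62  0.14 -0.38  1.04 -0.    0.11]
offset units [-0.068 -1.283 -0.   ]
```

Request:
servo_tool:
  hand: [-0.2, -0.2, -0.2, -0.2, -0.2, -0.2, -0.2, -0.2, -0.2, -0.2, -0.2, -0.2, -0.2, -0.2]
  offset:
    - [-0.003, -0.063, 0]
    - [-0.006, -0.11, 0]
    - [-0.006, -0.11, 0]
    - [-0.006, -0.11, 0]
    - [-0.006, -0.11, 0]
    - [-0.006, -0.11, 0]
    - [-0.006, -0.11, 0]
    - [-0.006, -0.11, 0]
    - [-0.006, -0.11, 0]
    - [-0.006, -0.11, 0]
    - [-0.006, -0.11, 0]
    - [-0.006, -0.11, 0]
    - [0, 0, 0]
    - [0, 0, 0]
  spin: [0, 0, 0, 0, 0, 0, 0, 0, 0, 0, 0, 0, 0, 0]

```text
t: 24.15
tool_pos: [0.5311, -0.0124, 0.1278]
orientation: [0.795, -3.037, -0.001]
force: [-0.4, 0.7, -1.0]
grip_width: 0.0357
gripper_force: 59.2
```

```bash
python3 go.py .5328 -.0134 .012;  python3 - <<'E'
from h import *
im,d=cam('scene'); cv2.imwrite('pics/s6.png',cv2.resize(im[100:240,280:400],None,fx=4,fy=4,interpolation=cv2.INTER_CUBIC)[...,::-1])
E
```

```text
t 24.15 pos [ 0.5311 -0.0124  0.1278] yawY 119.3 grip 0.0357 59.2 F [-0.4  0.7 -1. ] j [-0.02  0.32 -0.16  1.1   0.   -0.54]
offset units [-0.005 -0.007  0.463]
```

View pics/s6.png

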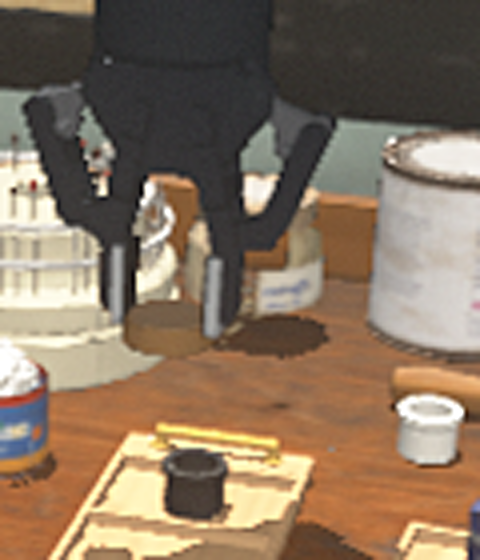

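The wax is held level, at about (170,328). Lowering it into the middle bay.

Request:
servo_tool:
  hand: [-0.2, -0.2, -0.2, -0.2, -0.2, -0.2, -0.2, -0.2, -0.2]
  offset:
    - [-0.004, -0.005, 0.1]
    - [0, 0, 0.1]
    - [0, 0, 0.1]
    - [0, 0, 0.08]
    - [0, 0, 0.04]
    - [0, 0, 0.02]
    - [0, 0, 0.01]
    - [0, 0, 0]
    - [0, 0, 0]
  spin: [0, 0, 0, 0, 0, 0, 0, 0, 0]

```text
t: 24.95
tool_pos: [0.5335, -0.0118, 0.0178]
orientation: [-0.798, 3.037, -0.001]
force: [0.1, 0.1, -0.7]
grip_width: 0.0354
gripper_force: 59.2
```

Request:
servo_tool:
  hand: [-0.2, -0.2, -0.2, -0.2]
  offset:
    - [0, 0, 0.008]
    - [0, 0, 0.004]
    - [0, 0, 0]
    - [0, 0, 0]
  spin: [0, 0, 0, 0]

```text
t: 25.28
tool_pos: [0.533, -0.012, 0.014]
orientation: [-0.798, 3.038, -0.0]
force: [-0.4, -0.4, -0.6]
grip_width: 0.0352
gripper_force: 59.2
```

Request:
servo_tool:
  hand: [-0.2, -0.2, -0.2, -0.2]
  offset:
    - [0, 0, 0.008]
    - [0, 0, 0.006]
    - [0, 0, 0]
    - [0, 0, 0]
  spin: [0, 0, 0, 0]

```text
t: 25.62
tool_pos: [0.5327, -0.012, 0.0101]
orientation: [0.798, -3.038, -0.0]
force: [0.1, -1.0, 0.2]
grip_width: 0.0352
gripper_force: 59.2
```

Request:
servo_tool:
  hand: [-0.2, -0.2, -0.2, 0, 0.22, 0.22, 0.22, 0.22, 0.22, 0.22, 0.22, 0.22, 0.22, 0.22, 0.22]
  offset:
    - [0, 0, 0.004]
    - [0, 0, 0]
    - [0, 0, 0]
    - [0, 0, 0]
    - [0, 0, 0]
    - [0, 0, 0]
    - [0, 0, 0]
    - [0, 0, 0]
    - [0, 0, -0.04]
    - [0, 0, -0.1]
    - [0, 0, -0.1]
    - [0, 0, -0.12]
    - [0, 0, -0.1]
    - [0, 0, 0]
    - [0, 0, 0]
  spin: [0, 0, 0, 0, 0, 0, 0, 0, 0, 0, 0, 0, 0, 0, 0]

```text
t: 26.87
tool_pos: [0.5339, -0.012, 0.1262]
orientation: [-0.797, 3.036, -0.001]
force: [-0.8, -1.0, -0.3]
grip_width: 0.0523
gripper_force: 0.0
```

```bash
python3 go.py .4026 .1719 .12
```

```text
t 26.87 pos [ 0.5339 -0.012   0.1262] yawY 119.4 grip 0.0523 0.0 F [-0.8 -1.  -0.3] j [-0.02  0.32 -0.16  1.09 -0.   -0.54]
offset units [0.096 0.899 0.023]
```

Request:
servo_tool:
  hand: [-0.06, -0.06, -0.06, -0.06, -0.06, -0.06, -0.06, -0.06, -0.06, -0.06, -0.06, -0.06, -0.06, -0.06]
  offset:
    - [0.012, 0.112, 0]
    - [0.012, 0.112, 0]
    - [0.012, 0.112, 0]
    - [0.012, 0.112, 0]
    - [0.012, 0.112, 0]
    - [0.012, 0.112, 0]
    - [0.012, 0.112, 0]
    - [0.012, 0.112, 0]
    - [0, 0, 0.1]
    - [0, 0, 0.1]
    - [0, 0, 0.1]
    - [0, 0, 0]
    - [0, 0, 0]
    - [0, 0, 0]
  spin: [0, 0, 0, 0, 0, 0, 0, 0, 0, 0, 0, 0, 0, 0]

```text
t: 28.03
tool_pos: [0.4021, 0.1713, 0.0501]
orientation: [-0.798, 3.038, -0.0]
force: [0.0, 0.5, 0.3]
grip_width: 0.0402
gripper_force: 0.0
```

```bash
python3 go.py .4026 .1719 .001; python3 - <<'E'
from h import *
im,d=cam('scene'); cv2.imwrite('pics/s7.png',cv2.resize(im[160:260,170:400],None,fx=3.4,fy=3.4,interpolation=cv2.INTER_CUBIC)[...,::-1])
E
```

```text
t 28.03 pos [0.4021 0.1713 0.0501] yawY 119.4 grip 0.0402 0.0 F [0.  0.5 0.3] j [ 0.4   0.21 -0.52  0.84 -0.   -0.11]
offset units [-0.003  0.001  0.197]
```

View pics/s7.png

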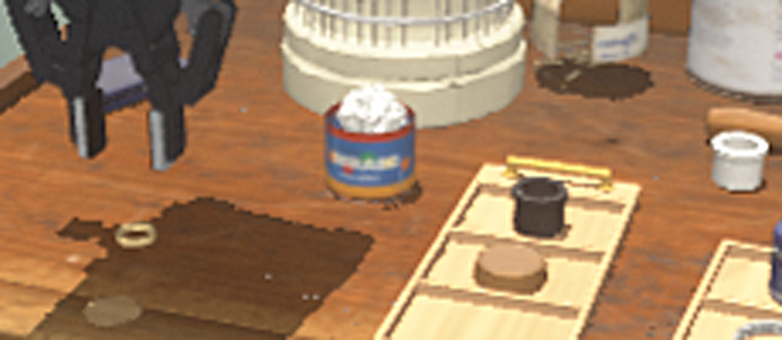

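The wax lies flat in the middle bay at (512,268). The fingers are over the ring, so I'll descend.

Request:
servo_tool:
  hand: [-0.06, -0.06, -0.06, -0.06, -0.06, -0.06, -0.06, -0.06]
  offset:
    - [-0.002, 0, 0.06]
    - [0, 0, 0.06]
    - [0, 0, 0.04]
    - [0, 0, 0.02]
    - [0, 0, 0.012]
    - [0, 0, 0]
    - [0, 0, 0]
    - [0, 0, 0]
  spin: [0, 0, 0, 0, 0, 0, 0, 0]

```text
t: 28.75
tool_pos: [0.4028, 0.1717, 0.002]
orientation: [-0.798, 3.037, 0.0]
force: [-0.5, 0.8, -0.5]
grip_width: 0.0401
gripper_force: 0.0
```

Request:
servo_tool:
  hand: [-0.6, -0.6, -0.6, -0.6, -0.6, -0.6]
  offset:
    - [0, 0, 0.004]
    - [0, 0, 0]
    - [0, 0, 0]
    - [0, 0, 0]
    - [0, 0, 0]
    - [0, 0, 0]
  spin: [0, 0, 0, 0, 0, 0]

```text
t: 29.25
tool_pos: [0.4027, 0.1717, 0.0008]
orientation: [-0.798, 3.038, 0.0]
force: [-1.2, -0.7, 9.6]
grip_width: 0.0192
gripper_force: 58.4
```

Request:
servo_tool:
  hand: [-0.7, -0.7, -0.7, -0.7, -0.7, -0.7, -0.7]
  offset:
    - [0, 0, -0.03]
    - [0, 0, -0.1]
    - [0, 0, -0.1]
    - [0, 0, -0.1]
    - [0, 0, -0.07]
    - [0, 0, 0]
    - [0, 0, 0]
  spin: [0, 0, 0, 0, 0, 0, 0]

```text
t: 29.83
tool_pos: [0.403, 0.1718, 0.1014]
orientation: [-0.798, 3.036, 0.001]
force: [-1.0, 0.4, -0.1]
grip_width: 0.0193
gripper_force: 58.7
```

```bash
python3 go.py .4764 -.0477 .1
```

```text
t 29.83 pos [0.403  0.1718 0.1014] yawY 119.4 grip 0.0193 58.7 F [-1.   0.4 -0.1] j [ 0.4   0.16 -0.44  0.97  0.   -0.11]
offset units [ 0.176 -0.909  0.005]
```

Request:
servo_tool:
  hand: [-0.7, -0.7, -0.7, -0.7, -0.7, -0.7, -0.7, -0.7, -0.7, -0.7, -0.7, -0.7]
  offset:
    - [0.012, -0.059, 0]
    - [0.02, -0.106, 0]
    - [0.02, -0.106, 0]
    - [0.02, -0.106, 0]
    - [0.02, -0.106, 0]
    - [0.02, -0.106, 0]
    - [0.02, -0.106, 0]
    - [0.02, -0.106, 0]
    - [0.024, -0.108, 0]
    - [0, 0, 0]
    - [0, 0, 0]
    - [0, 0, 0]
  spin: [0, 0, 0, 0, 0, 0, 0, 0, 0, 0, 0, 0]

```text
t: 30.83
tool_pos: [0.4749, -0.0477, 0.0996]
orientation: [0.797, -3.037, -0.001]
force: [-0.1, -0.2, -0.0]
grip_width: 0.0191
gripper_force: 58.8
```

```bash
python3 go.py .4764 -.0477 .0055;  python3 - <<'E'
from h import *
im,d=cam('scene'); cv2.imwrite('pics/s8.png',cv2.resize(im[130:290,280:400],None,fx=3.7,fy=3.7,interpolation=cv2.INTER_CUBIC)[...,::-1])
E
```

```text
t 30.83 pos [ 0.4749 -0.0477  0.0996] yawY 119.4 grip 0.0191 58.8 F [-0.1 -0.2 -0. ] j [-0.1   0.24 -0.35  0.99  0.   -0.61]
offset units [-0.005 -0.003  0.376]
```

View pics/s8.png

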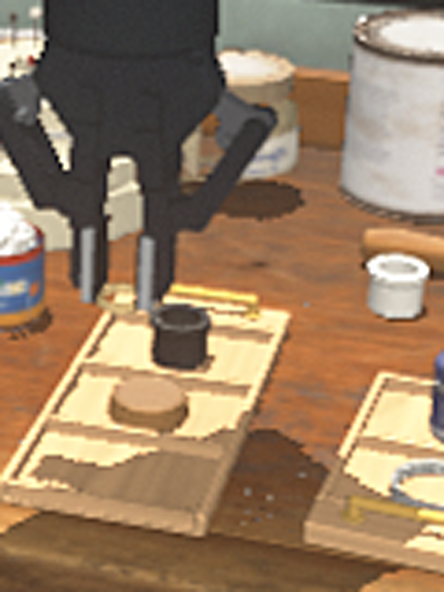

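The ring is held at the fingertips, at about (118,295). Lowering it into the farthest bay.

Request:
servo_tool:
  hand: [-0.7, -0.7, -0.7, -0.7, -0.7, -0.7, -0.7, -0.7, -0.7]
  offset:
    - [-0.004, 0, 0.08]
    - [0, 0, 0.1]
    - [0, 0, 0.08]
    - [0, 0, 0.05]
    - [0, 0, 0.025]
    - [0, 0, 0.015]
    - [0, 0, 0.01]
    - [0, 0, 0]
    - [0, 0, 0]
  spin: [0, 0, 0, 0, 0, 0, 0, 0, 0]

```text
t: 31.63
tool_pos: [0.477, -0.0474, 0.0109]
orientation: [-0.798, 3.037, -0.001]
force: [0.8, 0.3, 0.4]
grip_width: 0.0193
gripper_force: 58.8
```

Request:
servo_tool:
  hand: [-0.7, -0.7, -0.7, -0.7]
  offset:
    - [0, 0, 0.008]
    - [0, 0, 0.006]
    - [0, 0, 0]
    - [0, 0, 0]
  spin: [0, 0, 0, 0]

```text
t: 31.97
tool_pos: [0.4766, -0.0475, 0.0069]
orientation: [-0.798, 3.038, -0.0]
force: [0.2, -0.4, -0.6]
grip_width: 0.0189
gripper_force: 58.8
```

Request:
servo_tool:
  hand: [-0.7, -0.7, -0.5, -0.3, -0.2, -0.2, -0.2, -0.2, -0.2, -0.2, -0.2, -0.2, -0.2, -0.2, -0.2, -0.2, -0.2, -0.2]
  offset:
    - [0, 0, 0.006]
    - [0, 0, 0]
    - [0, 0, 0]
    - [0, 0, 0]
    - [0, 0, 0]
    - [0, 0, 0]
    - [0, 0, -0.03]
    - [0, 0, -0.1]
    - [0, 0, -0.1]
    - [0, 0, -0.12]
    - [0, 0, -0.12]
    - [0.08, 0.1, 0]
    - [0.08, 0.1, 0]
    - [0.08, 0.1, 0]
    - [0.08, 0.1, 0]
    - [0.08, 0.1, 0]
    - [0, 0, 0]
    - [0, 0, 0]
  spin: [0, 0, 0, 0, 0, 0, 0, 0, 0, 0, 0, 0, 0, 0, 0, 0, 0, 0]

```text
t: 33.47
tool_pos: [0.3273, 0.0126, 0.1235]
orientation: [-0.8, 3.037, -0.0]
force: [-0.3, 0.2, 0.4]
grip_width: 0.0344
gripper_force: 0.0
```

```bash
cat > fin.py <<'E'
from meas import *
import meas
im,d=cam('top'); meas.d=d; meas.P=cloud('top',d)
a,b=np.radians(31.3),np.radians(26.5)
for n,u0,c,a,z in [('loupe',(.589,.021),(.5328,-.0134),a,.02),('wax',(.533,-.012),(.5328,-.0134),a,.0115),('coil',(.579,-.159),(.6087,-.144),b,.009),('jar',(.638,-.129),(.6087,-.144),b,.03),('pot',(.5546,.137),(0,0),0,.03)]:
    p=meas.P; k=(np.hypot(p[...,0]-u0[0],p[...,1]-u0[1])<.031)&(p[...,2]>z)&(p[...,2]<.09)
    q=p[k]; e=q[:,:2].mean(0)-c; y=np.array([np.cos(a),np.sin(a)]); x=np.array([np.sin(a),-np.cos(a)])
    print(n,k.sum(),'world',q[:,:2].mean(0).round(4),'tray x,y',(e@x).round(4),(e@y).round(4),'ztop',np.percentile(q[:,2],[10,50,90]).round(4))
cv2.imwrite('pics/t9.png',cv2.resize(im[140:290,240:430],None,fx=4,fy=4,interpolation=cv2.INTER_CUBIC)[...,::-1])
E
python3 fin.py; python3 go.py 0.4 0 0.1
```

```text
loupe 113 world [0.5863 0.0211] tray x,y -0.0017 0.0636 ztop [0.0282 0.0304 0.0321]
wax 278 world [ 0.5298 -0.0119] tray x,y -0.0029 -0.0018 ztop [0.015  0.0176 0.0197]
coil 95 world [ 0.5782 -0.1578] tray x,y -0.0013 -0.0334 ztop [0.0098 0.0119 0.0135]
jar 208 world [ 0.6347 -0.1275] tray x,y -0.0032 0.0307 ztop [0.0431 0.0466 0.0488]
pot 360 world [0.5529 0.1351] tray x,y -0.1351 0.5529 ztop [0.0438 0.0606 0.0658]
t 33.52 pos [0.3284 0.0123 0.1235] yawY 119.5 grip 0.0339 0.0 F [ 0.1 -0.5 -0.4] j [ 0.04 -0.09 -0.64  1.02 -0.   -0.48]
offset units [-0.225 -0.184  0.095]
```

View pics/t9.png

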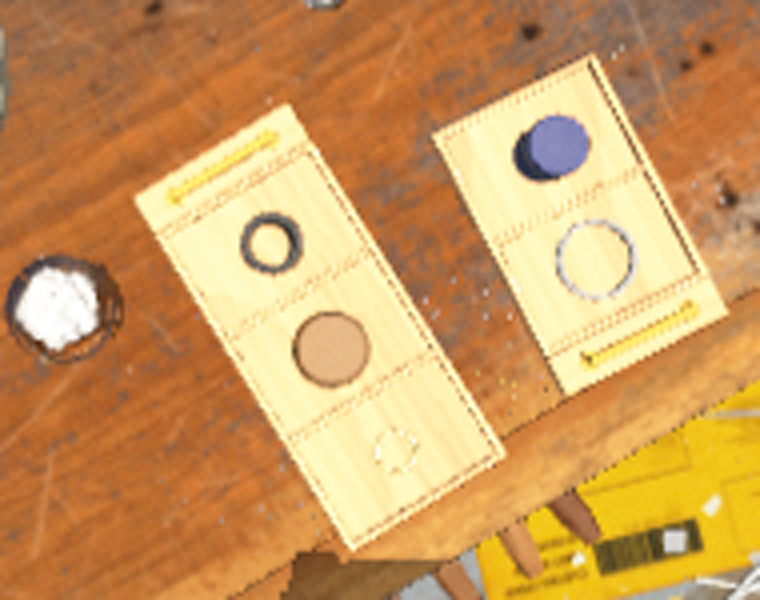

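All five things lie flat in their own bays: loupe (271,243), wax (331,348), ring (396,450), jar (558,147), coil (595,259). The pot is still where it started, and the hand is clear of everything.

```bash
python3 -c "
from station import ticket
print(ticket.finish_job())"
```

```text
the job is handed in; nothing more can be done
None
```

The job is handed in at about 34 s of the 126 s allowed: both kits are made up, each thing lying flat in its own bay in the last picture, and the cotton pot is still in its place; no verdict came back.

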